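# Shut the cutlery box past its spring catch

### The arm

A 6-joint arm with a two-finger parallel gripper is mounted at the origin on a cart in front of the work surface, level with it; the furniture and walls round the work are solid. World frame = base frame: x ahead of the robot, y to its left, z up, the work surface at z = 0. Lengths are in m, angles in rad, forces in N, time in s.
With the tool pointing down it reaches from about 0.375 to 0.975 m from the base axis. Payload 3.8 kg.
Tool frame: the origin (TCP) lies at the very end of the fingers, on their centre line; the grasp point (between the pads) lies 19 mm behind it; z points along the fingers, y is the line along which they close (so a half turn about z gives the same grasp; the last joint's range is limited). The gripper opens to 85 mm and grips with 20 to 120 N. Pads are 22 mm wide; open, the fingers measure 114 mm over their backs; the gripper's body (76 mm by 85 mm) begins 54 mm behind the grasp point. The pads swing forward as they close: fully open they stand 13 mm farther back than shut.
Start: joints at [-1.174, 0.264, 1.604, -0, 1.274, -0.037], TCP at [0.284, -0.612, 0.231] pointing down, gripper open.
Joint ranges: [-2.63, 2.63], [-0.94, 2.18], [0.31, 2.57], [-1.31, 4.45], [0, 2.66], [-2.55, 2.55]. Speed limits (rad/s): [2.57, 2.57, 3.14, 3.14, 3.14, 3.14].

### API

Orientations are given as a rotation vector (axis times angle).
In Python, from workcell import * gives the robot as it stands.
- The arm moves only by the shell command python3 -m crank 'ROWS' [OPENING] [FORCE]. ROWS is JSON, a list that holds one entry, the list of rows, each a list of 6 numbers: the shift along the tool's x, y, z in cm, then the turn, a rotation vector about the tool's x, y, z in rad. In form: [[[dx, dy, dz, ax, ay, az], ...]]. A call has 1 to 8 rows; each row shifts and turns the commanded pose from where the row before left it, along the tool's axes as they then stand; what a row does not reach is not made up. A row lasts 1/12 s, in which the tool goes at most 41.7 mm and 7.16 degrees, less where a joint would pass 70% of its speed; a pose out of reach is approached as far as the arm can. A call with a gripper value outside its range is refused whole. OPENING is the finger opening in cm, from 0 to 8.54, set as the call begins (- or left out, the last holds). The fingers move at their own pace and stop on an object; FORCE is the grip in N (left out, the last holds). Time passes only in rows, so rows that do not move let the fingers close. It gives the time, the measured TCP pose, the force, the opening and the grip force at its end, in the units of the state.
- read_state(): the state, without advancing time (a new reading comes with each control period).
- read_camera(name): name is "scene" or "top" or "wrist"; returns the picture (420x560x3 uint8, blue, green, red); there is no depth.
- camera_model(name): a dict with "camera_matrix" (3x3 intrinsics, pixels), "R" (3x3) and "t" (3): a world point X has camera coordinates R X + t. Camera axes: x right, y down, z forward; pixel columns grow to the right and rows downward; lengths in m; the calibration is good to about 2 mm. A picture is of the moment at which its call begins: read the wrist's pose just before it. camera_model takes no time and is no camera call; for the wrist camera it gives the pose at the moment of the call.
- finish_job(): hands the job in; it is judged then, once.
The state is a dict: "time": time; "q": joint angles; "joint_vel": joint speeds; "joint_torque": joint torques, N m; "tool_pos": TCP position; "tcp_rot": TCP orientation; "wrist_force": force on the tool from outside, world axes, zero at the start; "torque": the same for the moment, N m; "width": opening from 0.0 (shut) to 1.0 (fully open); "grip_force": force on a finger pad.
Only numpy, scipy, OpenCV 4.12 (cv2) and the standard library are available. Lean on these libraries where they do the work, as an engineer would, in place of code of your own. Each camera call takes 0.05 s, during which the arm holds its last target. There are 200 camera calls.

### The job

Shut the sliding lid of the cutlery box: with a fingertip gently press the long spring catch bar beside the box down and, keeping it pressed, push against the end of the lid's ear so that the ear slides over the catch pin, until the lid is fully shut. Then let go, so that the pin springs up into the slot of the ear and locks the lid. Grasp and lift nothing, and leave the teaspoons in the box and the salt shaker, timer and spice jar round it undisturbed.

Things in the scene. Friction and masses are not known exactly. Their poses are not given: they have to be found in the camera images.
- cutlery_box: Low pale wooden box fixed to the worktop, 160 (x) by 250 (y) by 55 mm high, nothing on it higher. Origin under its centre on the worktop, z up. The lid shuts towards box +y; the open compartment with two teaspoons is at the +y end. Along its -x side, outside, a steel tray holds the catch bar (box x -142 to -80, y -130 to 68 mm, rim 18 mm high).
- lid (a joint): Travel of the darker wooden sliding lid along box +y, m: 0 = as far open as it goes, 0.087 = fully shut against its stop. It stays where left (1.5 N friction) and cannot be lifted out. Its ear sticks out on the -x side over the catch bar, level with the lid's top: box x -138 to -80, z 36 to 52 mm; y -68 to 32 mm at lid 0.
- ear_end (a point): Point to push: on the ear's flat rear end face, which looks to box -y and spans box x -138 to -80, z 36 to 52 mm (point at x -114, z 44; y -68 at lid 0). Moves with the lid. The ear is 100 mm long in y; its inner edge (box x -98 to -80) has a slot for the pin, 18 mm long, starting 22 mm ahead of this end face.
- catch (a joint): How far the catch bar is pressed down, m: 0 = up, 0.010 = fully down. The spring takes 5 N at first and 9 N fully down, and lifts the bar again when let go. The pin blocks the ear unless the bar is at least 0.006 down. The bar goes straight down wherever it is pressed.
- bar_top (a point): Centre of the catch bar's top. Steel bar, box x -137 to -82, y -125 to 63 mm; top at z 30 mm when up, 20 mm fully down (the ear's underside is at 36). A black rubber press strip runs along it, box x -130 to -99 mm. Behind the ear (towards -y) 57 mm or more of the bar lies free for a fingertip.
- pin_top (a point): Top of the steel catch pin on the bar, 10 by 8 mm, 12 mm high above the bar, at box x -90, y 50 mm. At the start it stands 2 to 14 mm in front of the ear and blocks it; when the lid is shut and locked it stands up in the ear's slot.
- salt_mid (a point): Centre of a loose glass salt shaker, 44 mm across, 90 mm high, on the worktop. Bystander.
- timer_mid (a point): Centre of a loose round kitchen timer, 59 mm across, 59 mm high. Bystander.
- jar_mid (a point): Centre of a loose brown spice jar with a black cap, 41 mm across, 95 mm high. Bystander.
- spoon_a: Loose teaspoon, 132 mm long, lying along x on the floor of the open compartment. Origin under its middle. Bystander.
- spoon_b: Second teaspoon like it, beside the first, nearer the +y end. Bystander.

How it is judged:
On the way, in this order (a step that is already met when the one before it is completed fails the run):
1. a finger holds the catch bar down, 6 mm or more, while the ear is still before the pin (value of joint catch above 0.006 m and contact force between the fingers and catch above 1 N and value of joint lid below 0.018 m), for 0.1 s.
2. with the finger still holding the bar down, the ear is slid well over the pin (lid travel over 50 mm) (value of joint catch above 0.002 m and contact force between the fingers and catch above 1 N and value of joint lid above 0.05 m), for 0.05 s.
At the end, for the whole second after the job is handed in: The lid is shut to within 4 mm of its stop, the catch bar has sprung up again to within 2 mm so that its pin stands in the ear's slot, the teaspoons lie in the box, and the salt shaker, timer and spice jar are within 25 mm of where they stood (value of joint lid above 0.083 m and value of joint catch below 0.002 m and z of pin_top in the frame of cutlery_box above 0.039 m and z of each of spoon_a, spoon_b in the frame of cutlery_box below 0.03 m and distance of each of salt_mid, timer_mid, jar_mid from where it was at the start of the episode below 0.025 m); the robot touches nothing.
It fails at once if a teaspoon is lifted out of the box (z of any of spoon_a, spoon_b in the frame of cutlery_box above 0.04 m).
It fails at once if the salt shaker, timer or spice jar is knocked, lifted or carried (25 mm) (distance of any of salt_mid, timer_mid, jar_mid from where it was at the start of the episode above 0.025 m).
It fails at once if the bar or lid is pressed with more than 60 N (contact force between the fingers and catch above 60 N or contact force between the fingers and lid above 60 N).
It also fails if it takes over 38 s, if anything falls off the work surface, if the arm or the gripper's body presses on something with over 40 N, if the wrist force passes 120 N, or if a joint passes its speed limit or range.

## Working session

There is one attempt and no reset: what is moved stays moved. The work goes in short steps, Python scripts to look and compute and a shell command to move; the robot and the scene stay as the last step left them, time stands still between calls to the robot, and variables do not carry over. Pictures are saved under pics/ and viewed, at most 10 in all, crops included, and the job is handed in when it is done.

```bash
mkdir -p pics; python3 - <<'E'
from workcell import *
import cv2
for n in ("top","scene"):
    cv2.imwrite(f"pics/{n}0.png",read_camera(n))
    m=camera_model(n);print(n,m["camera_matrix"],m["R"],m["t"])
s=read_state();print(s["time"],s["tool_pos"],s["tcp_rot"])
E
```

```text
top [[412.14940395   0.         289.55491219]
 [  0.         412.14940395 201.52108649]
 [  0.           0.           1.        ]] [[ 0.20140201 -0.97950603  0.00227197]
 [-0.95905203 -0.19766685 -0.20284728]
 [ 0.19913923  0.03867491 -0.97920775]] [-0.00247697  0.58126975  0.79676909]
scene [[436.65318819   0.         281.32164514]
 [  0.         436.65318819 216.1891699 ]
 [  0.           0.           1.        ]] [[-8.52350605e-01 -5.22970787e-01  4.84576317e-05]
 [-3.44279812e-01  5.61045922e-01 -7.52794052e-01]
 [ 3.93662111e-01 -6.41661149e-01 -6.58256115e-01]] [0.53947915 0.18147454 0.75746722]
0.1 [ 0.28348964 -0.61186421  0.23007625] [-3.06603363e+00 -6.75713846e-01  5.43487448e-04]
```

View pics/top0.png

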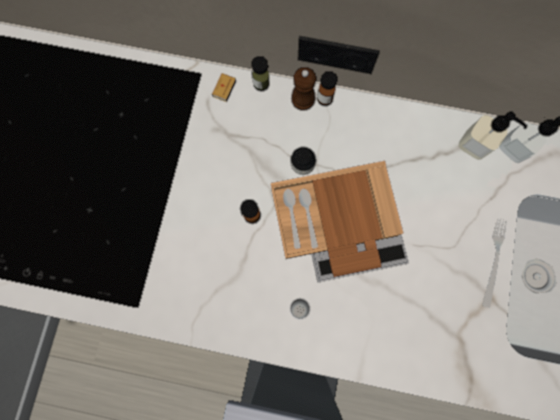

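View pics/scene0.png

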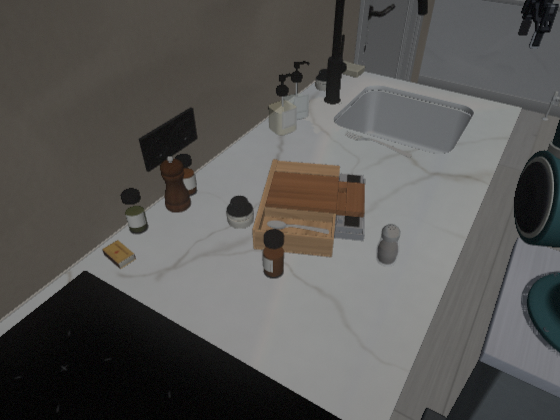

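The box is at about cols 272–402, rows 163–257 in the top view. The ear and catch tray are below it (cols 312–408, rows 237–280), and the salt shaker is near (300,310). I'll enlarge that area.

```bash
python3 - <<'E'
import cv2
a=cv2.imread("pics/top0.png")[155:295,255:425]
cv2.imwrite("pics/crop0.png",cv2.resize(a,None,fx=4,fy=4,interpolation=cv2.INTER_CUBIC))
E
```

```text
(no output)
```

View pics/crop0.png

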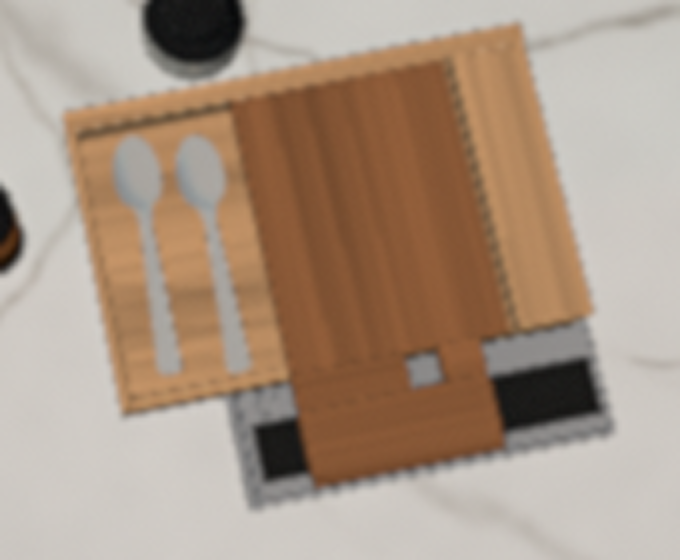

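Crop pixels: box top corners (67,112), (520,25), (592,313), (124,412). Ear corners: rear outer (505,445), front outer (315,485). Tray outer corners (610,432), (252,508). I'll fit the pose and the lid travel.

```bash
cat > h.py <<'E'
from workcell import *
import numpy as np, cv2
from scipy.optimize import least_squares
from scipy.spatial.transform import Rotation as Ro
def proj(n,X):
    m=camera_model(n);p=(m["R"]@np.asarray(X,float).T).T+m["t"]
    p=p@m["camera_matrix"].T; return p[:,:2]/p[:,2:]
def unproj(n,uv,z):
    m=camera_model(n);d=m["R"].T@np.linalg.solve(m["camera_matrix"],[*uv,1]);c=-m["R"].T@m["t"]
    return c+d*(z-c[2])/d[2]
def b2w(P,X):
    c,s=np.cos(P[2]),np.sin(P[2]);X=np.atleast_2d(X)
    return np.c_[P[0]+c*X[:,0]-s*X[:,1],P[1]+s*X[:,0]+c*X[:,1],X[:,2]]
E
python3 - <<'E'
from h import *
px=np.array([(67,112),(520,25),(592,313),(124,412),(505,445),(315,485),(610,432),(252,508)])/4+[255,155]-.4
def res(p):
    l=p[3]
    X=[(.08,.125,.055),(.08,-.125,.055),(-.08,-.125,.055),(-.08,.125,.055),(-.138,-.068+l,.052),(-.138,.032+l,.052),(-.142,-.130,.018),(-.142,.068,.018)]
    return (proj("top",b2w(p,X))-px).ravel()
r=least_squares(res,[.6,-.1,-.2,.005]);print(r.x,np.round(r.fun,1))
P=r.x
for n,X in dict(ear_end=(-.114,-.068+P[3],.044),bar=(-.114,-.09,.03),shut_end=(-.114,.019,.044)).items(): print(n,b2w(P,X))
print("salt",unproj("top",(300,309),.09),"jar",unproj("top",(250,207),.095),"timer",unproj("top",(303,159),.059))
s=read_state();R=Ro.from_rotvec(s["tcp_rot"]);print(R.as_matrix(),s["tool_pos"])
E
```

```text
[0.57869673 0.01800704 0.40197148 0.00430014] [-1.6 -0.6  0.2 -1.2  1.1 -0.1 -1.  -0.7  0.4  0.8 -0.1  0.7  1.5  0.5
 -0.4  0.3]
ear_end [[ 0.49870502 -0.08521601  0.044     ]]
bar [[ 0.50899451 -0.1094198   0.03      ]]
shut_end [[ 0.46635007 -0.00910803  0.044     ]]
salt [0.36339334 0.05214009 0.09      ] jar [0.5359107  0.18800534 0.095     ] timer [0.66608932 0.10540137 0.059     ]
[[ 9.07358827e-01  4.20356247e-01 -7.64783754e-04]
 [ 4.20356933e-01 -9.07356922e-01  1.86155563e-03]
 [ 8.85847047e-05 -2.01058109e-03 -9.99997975e-01]] [ 0.28348964 -0.61186421  0.23007625]
```

```bash
python3 -m crank '[[[2.6,-2.27,0.5,0,0,0.004],[2.6,-2.27,0.5,0,0,0.004],[2.6,-2.27,0.5,0,0,0.004],[2.6,-2.27,0.5,0,0,0.004],[2.6,-2.27,0.5,0,0,0.004],[2.6,-2.27,0.5,0,0,0.004],[2.6,-2.27,0.5,0,0,0.004],[2.6,-2.27,0.5,0,0,0.004]]]' 0
python3 -m crank '[[[2.6,-2.27,0.5,0,0,0],[2.6,-2.27,0.5,0,0,0],[2.6,-2.27,0.5,0,0,0],[2.6,-2.27,0.5,0,0,0],[2.6,-2.27,0.5,0,0,0],[2.6,-2.27,0.5,0,0,0],[0,0,0,0,0,0],[0,0,0,0,0,0]]]'
cat > st.py <<'E'
from h import *
import sys
P=[0.57869673,0.01800704,0.40197148]
s=read_state();d=s["tool_pos"]-np.array([P[0],P[1],0]);c,k=np.cos(P[2]),np.sin(P[2])
R=Ro.from_rotvec(s["tcp_rot"]).as_matrix()
print("t",s["time"],"box xyz mm",np.round(1000*np.array([c*d[0]+k*d[1],-k*d[0]+c*d[1],d[2]]),1),"yaw err",np.arctan2(R[1,0],R[0,0])-P[2],"z",R[:,2].round(4))
f=s["wrist_force"];print("F box",np.round([c*f[0]+k*f[1],-k*f[0]+c*f[1],f[2]],1),"w",s["width"])
for n in sys.argv[1:]:
    im=read_camera(n);cv2.imwrite(f"pics/{n}_{s['time']:.2f}.png",im);print(f"pics/{n}_{s['time']:.2f}.png")
E
python3 st.py wrist top; ls pics
```

```text
time: 0.77
tool_pos: [0.3997, -0.36, 0.1906]
tcp_rot: [-3.078, -0.626, 0.001]
wrist_force: [-0.1, 0.3, 0.4]
width: 0.002
grip_force: 0.0
time: 1.43
tool_pos: [0.4899, -0.1738, 0.1605]
tcp_rot: [-3.076, -0.633, 0.002]
wrist_force: [0.1, -0.0, -0.3]
width: -0.002
grip_force: 0.0
t 1.4333 box xyz mm [-156.8 -141.7  160.5] yaw err 0.0037025685378456186 z [-1.6e-03  5.0e-04 -1.0e+00]
F box [ 0.1 -0.1 -0.3] w -0.0021170065277933995
pics/wrist_1.43.png
pics/top_1.43.png
crop0.png
scene0.png
top0.png
top_1.43.png
wrist_1.43.png
```

View pics/wrist_1.43.png

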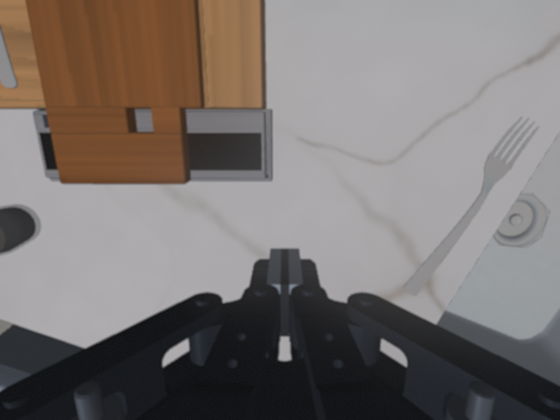

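The wrist view shows the closed fingers at (285,265). The ear's rear outer corner is at (187,183), the tray's rear outer corner at (271,180), the box's rear corner at (264,108) and the ear's front outer corner at (61,183). I'll compare these with the fit.

```bash
python3 - <<'E'
from h import *
P=[0.57869673,0.01800704,0.40197148];c,k=np.cos(P[2]),np.sin(P[2])
for n,uv,z in (("ear rear -138,-64",(187,183),.052),("ear front -138,36",(61,183),.052),("tray -142,-130",(271,180),.018),("box -80,-125",(264,108),.055)):
    d=unproj("wrist",uv,z);d=d-[P[0],P[1],0];print(n,np.round(1000*np.array([c*d[0]+k*d[1],-k*d[0]+c*d[1]]),1))
E
```

```text
ear rear -138,-64 [-138.   -65.5]
ear front -138,36 [-137.8   34.1]
tray -142,-130 [-142.  -130.5]
box -80,-125 [ -81.6 -127.6]
```

```bash
python3 -m crank '[[[1.4,-1.66,2.0,0,0,0],[1.4,-1.66,2.0,0,0,0],[1.4,-1.66,2.0,0,0,0],[0,0,2.0,0,0,0],[0,0,2.0,0,0,0],[0,0,1.5,0,0,0],[0,0,0,0,0,0],[0,0,0,0,0,0]]]'
python3 st.py wrist
```

```text
time: 2.2
tool_pos: [0.508, -0.1144, 0.0457]
tcp_rot: [-3.078, -0.624, 0.003]
wrist_force: [-0.1, -0.5, 0.8]
width: 0.001
grip_force: 0.0
t 2.2 box xyz mm [-116.8  -94.2   45.7] yaw err -0.0021196654780681334 z [-2.1e-03  4.0e-04 -1.0e+00]
F box [-0.3 -0.4  0.8] w 0.0009365141847158655
pics/wrist_2.20.png
```

Well placed. Now I'll press down gently.

```bash
python3 -m crank '[[[0,0,0.5,0,0,0],[0,0,0.5,0,0,0],[0,0,0.3,0,0,0],[0,0,0.3,0,0,0],[0,0,0.3,0,0,0],[0,0,0.2,0,0,0],[0,0,0,0,0,0],[0,0,0,0,0,0]]]'
python3 st.py
```

```text
time: 2.92
tool_pos: [0.5094, -0.1134, 0.0257]
tcp_rot: [3.078, 0.627, 0.0]
wrist_force: [-1.5, -0.9, 6.1]
width: 0.005
grip_force: 2.8
t 2.9167 box xyz mm [-115.2  -93.8   25.7] yaw err 0.00017348909010539426 z [ 2.e-04 -4.e-04 -1.e+00]
F box [-1.8 -0.2  6.1] w 0.0046673640381727135
```

View pics/wrist_2.20.png

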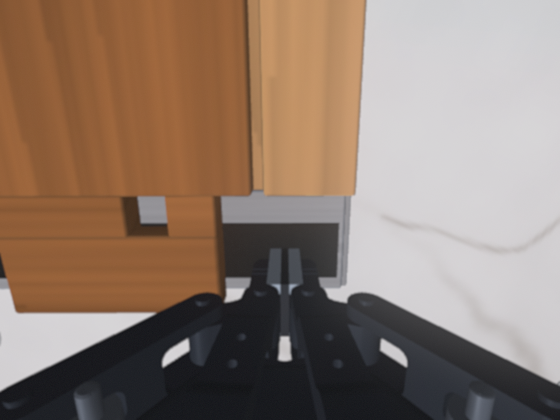

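The picture shows the fingertips over the black strip, about 45 px (roughly 2 cm) behind the ear. The 6 N reading means the bar is about 4 mm down. I'll press further.

```bash
python3 -m crank '[[[0,0,0.2,0,0,0],[0,0,0.2,0,0,0],[0,0,0,0,0,0],[0,0,0,0,0,0],[0,0,0,0,0,0],[0,0,0,0,0,0]]]'
python3 st.py
```

```text
time: 3.42
tool_pos: [0.5094, -0.1135, 0.0221]
tcp_rot: [3.078, 0.627, 0.0]
wrist_force: [-3.6, -0.6, 6.2]
width: -0.002
grip_force: 3.5
t 3.4167 box xyz mm [-115.2  -93.9   22.1] yaw err 0.00016362744769282678 z [ 2.e-04 -4.e-04 -1.e+00]
F box [-3.6  0.8  6.2] w -0.0018574269482500383
```

```bash
python3 -m crank '[[[0,0,0.12,0,0,0],[0,0,0,0,0,0],[0,0,0,0,0,0],[0,0,0,0,0,0]]]'
python3 st.py; python3 -m crank '[[[0,-0.3,0,0,0,0],[0,-0.3,0,0,0,0],[0,-0.3,0,0,0,0],[0,0,0,0,0,0],[0,0,0,0,0,0]]]'
python3 st.py
```

```text
time: 3.75
tool_pos: [0.5094, -0.1135, 0.0209]
tcp_rot: [3.078, 0.627, 0.0]
wrist_force: [-3.1, -0.8, 7.5]
width: 0.0
grip_force: 3.7
t 3.75 box xyz mm [-115.2  -93.9   20.9] yaw err 0.00012516919631511136 z [ 3.e-04 -4.e-04 -1.e+00]
F box [-3.2  0.4  7.5] w 0.00017807404958129595
time: 4.17
tool_pos: [0.5084, -0.1062, 0.0221]
tcp_rot: [3.075, 0.627, 0.008]
wrist_force: [1.9, -2.5, 7.0]
width: 0.005
grip_force: 3.5
t 4.1667 box xyz mm [-113.2  -86.8   22.1] yaw err 0.0005467585337096681 z [ 0.0056 -0.0025 -1.    ]
F box [ 0.7 -3.1  7. ] w 0.005100515700848597
```

```bash
python3 -m crank '[[[0,-0.3,0.05,0,0,0],[0,-0.3,0.02,0,0,0],[0,-0.3,0,0,0,0],[0,-0.3,0,0,0,0],[0,-0.3,0,0,0,0],[0,-0.3,0,0,0,0],[0,0,0,0,0,0]]]'
python3 st.py wrist
```

```text
time: 4.75
tool_pos: [0.502, -0.0898, 0.0216]
tcp_rot: [3.074, 0.628, 0.01]
wrist_force: [1.8, -4.4, 7.3]
width: 0.003
grip_force: 3.8
t 4.75 box xyz mm [-112.8  -69.3   21.6] yaw err 0.00086495982572804 z [ 0.0069 -0.0031 -1.    ]
F box [-0.1 -4.8  7.3] w 0.0031994036946801207
pics/wrist_4.75.png
```

```bash
python3 -m crank '[[[0,-0.3,0.03,0,0,0],[0,-0.3,0.02,0,0,0],[0,-0.3,0,0,0,0],[0,-0.3,0,0,0,0],[0,-0.3,0,0,0,0],[0,-0.3,0,0,0,0],[0,-0.3,0,0,0,0],[0,0,0,0,0,0]]]'
python3 st.py wrist
```

```text
time: 5.47
tool_pos: [0.494, -0.0705, 0.0213]
tcp_rot: [3.074, 0.628, 0.01]
wrist_force: [2.1, -3.9, 7.5]
width: 0.001
grip_force: 3.9
t 5.4667 box xyz mm [-112.5  -48.3   21.3] yaw err 0.0009169449099888372 z [ 0.0073 -0.003  -1.    ]
F box [ 0.4 -4.4  7.5] w 0.0012193601873813752
pics/wrist_5.47.png
```

```bash
python3 -m crank '[[[0,-0.4,0,0,0,0],[0,-0.4,0,0,0,0],[0,-0.4,0,0,0,0],[0,-0.4,0,0,0,0],[0,-0.4,0,0,0,0],[0,-0.4,0,0,0,0],[0,-0.4,0,0,0,0],[0,-0.4,0,0,0,0]]]'
python3 st.py wrist
```

```text
time: 6.18
tool_pos: [0.4816, -0.0412, 0.0213]
tcp_rot: [3.074, 0.628, 0.01]
wrist_force: [1.6, -6.8, 8.3]
width: 0.0
grip_force: 4.5
t 6.1833 box xyz mm [-112.5  -16.5   21.3] yaw err 0.0010165632272519098 z [ 0.0073 -0.0032 -1.    ]
F box [-1.2 -6.9  8.3] w 0.00011452951472725629
pics/wrist_6.18.png
```

```bash
ls -t pics | head -1
```

```text
wrist_6.18.png
```

Next, about 20 mm to the stop, slowing near the end.

```bash
python3 -m crank '[[[0,-0.4,0,0,0,0],[0,-0.4,0,0,0,0],[0,-0.3,0,0,0,0],[0,-0.2,0,0,0,0],[0,-0.2,0,0,0,0],[0,-0.2,0,0,0,0],[0,-0.2,0,0,0,0],[0,0,0,0,0,0]]]'
python3 st.py wrist
```

```text
time: 6.9
tool_pos: [0.474, -0.0233, 0.0212]
tcp_rot: [3.074, 0.628, 0.01]
wrist_force: [1.4, -4.1, 8.3]
width: 0.0
grip_force: 4.0
t 6.9 box xyz mm [-112.5    2.9   21.2] yaw err 0.0010250839225864894 z [ 0.007  -0.0025 -1.    ]
F box [-0.3 -4.3  8.3] w 0.0002335993281440515
pics/wrist_6.90.png
```

```bash
f=$(ls -t pics/wrist_6.* pics/wrist_7.* 2>/dev/null| head -1); cp $f pics/now.png; echo $f
```

```text
pics/wrist_6.90.png
```

View pics/now.png

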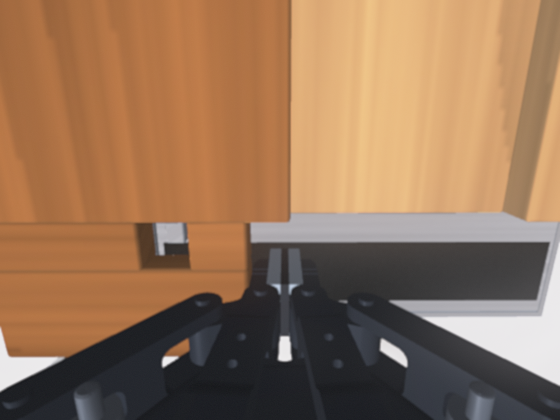

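The pin now shows in the slot, at about (170,235). The push force is still low, so the lid hasn't reached its stop. I'll push on in small steps.

```bash
for i in 1 2; do python3 -m crank '[[[0,-0.15,0,0,0,0],[0,-0.15,0,0,0,0],[0,-0.1,0,0,0,0],[0,0,0,0,0,0],[0,0,0,0,0,0]]]' >/dev/null
python3 st.py; done
```

```text
t 7.3667 box xyz mm [-112.5    5.1   21.2] yaw err 0.0021760284478263836 z [ 0.0083 -0.0051 -1.    ]
F box [ -3.1 -13.1   6. ] w -0.000877907408316023
t 7.7833 box xyz mm [-112.4    5.4   21.5] yaw err 0.004498472943560761 z [ 0.0114 -0.0108 -0.9999]
F box [ -5.1 -27.9   1.3] w 0.0029534802192563046
```

The lid is against its stop: the force rose to 28 N without further motion. I'll relax the push and then lift straight up.

```bash
python3 -m crank '[[[0,0.2,0,0,0,0],[0,0.2,0,0,0,0],[0,0.1,-0.3,0,0,0],[0,0,-0.4,0,0,0],[0,0.1,-0.5,0,0,0],[0,0.2,-1,0,0,0],[0,0.3,-2,0,0,0],[0,0.3,-2,0,0,0]]]'
python3 -m crank '[[[0,1,-2.5,0,0,0],[0,1,-2.5,0,0,0],[0,2,-2,0,0,0],[0,2,-1,0,0,0],[0,2,-1,0,0,0],[0,0,0,0,0,0],[0,0,0,0,0,0],[0,0,0,0,0,0]]]'
python3 st.py wrist top >/tmp/o; cat /tmp/o; cp $(grep wrist_ /tmp/o) pics/end.png
```

```text
time: 8.45
tool_pos: [0.4711, -0.0273, 0.0807]
tcp_rot: [-3.077, -0.627, 0.005]
wrist_force: [-0.3, -0.1, 0.5]
width: 0.001
grip_force: 0.0
time: 9.12
tool_pos: [0.5029, -0.1005, 0.1701]
tcp_rot: [-3.077, -0.626, 0.003]
wrist_force: [-1.1, 0.7, 0.4]
width: -0.0
grip_force: 0.0
t 9.1167 box xyz mm [-116.1  -79.4  170.1] yaw err -0.00048697096533317774 z [-0.0021  0.0013 -1.    ]
F box [-0.8  1.1  0.4] w -0.0003097524466805328
pics/wrist_9.12.png
pics/top_9.12.png
```

View pics/end.png

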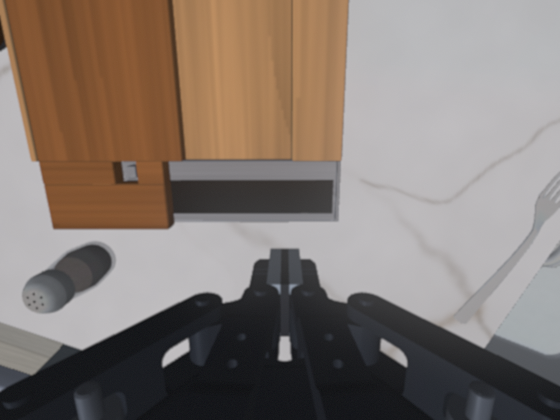

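The pin stands in the slot at (130,171) and the salt shaker is still upright. I'll check the ear's rear corner at (172,228) to get the lid travel.

```bash
python3 - <<'E'
from h import *
P=[0.57869673,0.01800704,0.40197148];c,k=np.cos(P[2]),np.sin(P[2])
for n,uv,z in (("ear rear -138,19",(172,228),.052),("tray -142,-130",(338,221),.018),("pin",(130,171),.042)):
    d=unproj("wrist",uv,z);d=d-[P[0],P[1],0];print(n,np.round(1000*np.array([c*d[0]+k*d[1],-k*d[0]+c*d[1]]),1))
E
```

```text
ear rear -138,19 [-137.    17.9]
tray -142,-130 [-141.8 -128.6]
pin [-89.9  52.1]
```

```bash
python3 -c "
from workcell import *
print(finish_job())"
```

```text
the job is handed in; nothing more can be done
None
```

I pushed the lid to its stop (the measured lid travel is about 86 of 87 mm), released the bar with the pin standing up in the ear's slot, moved the arm clear and handed the job in at about 9 s; no verdict was returned.

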